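# Stand a damper up behind its sprung gate

## Robot

A 7-joint arm with a two-finger parallel gripper is mounted at the origin on a cart in front of the work surface, level with it; the furniture and walls round the work are solid. World frame = base frame: x ahead of the robot, y to its left, z up, the work surface at z = 0. Lengths are in m, angles in rad, forces in N, time in s.
With the tool pointing down it reaches from about 0.4 to 0.875 m from the base axis. Payload 19.3 kg.
Tool frame: the origin (TCP) lies at the very end of the fingers, on their centre line; the grasp point (between the pads) lies 19 mm behind it; z points along the fingers, y is the line along which they close (so a half turn about z gives the same grasp; the last joint's range is limited). The gripper opens to 85 mm and grips with 20 to 120 N. Pads are 22 mm wide; open, the fingers measure 114 mm over their backs; the gripper's body (76 mm by 85 mm) begins 54 mm behind the grasp point. The pads swing forward as they close: fully open they stand 13 mm farther back than shut.
Start: joints at [-1.306, 0.521, -0.036, 1.599, 0.021, 1.021, -0.113], TCP at [0.205, 0.59, 0.231] pointing down, gripper open.
Joint ranges: [-2.91, 2.91], [-0.3, 2.13], [-1.5, 1.42], [0.17, 2.43], [-1.26, 4.41], [0.16, 1.93], [-2.52, 2.52]. Speed limits (rad/s): [1.89, 1.89, 2.39, 2.39, 3.01, 3.01, 3.01].

## Interface

Orientations are given as [roll, pitch, yaw] about the fixed x, y, z axes, in that order (R = Rz(yaw) Ry(pitch) Rx(roll)).
In Python, from workcell import monitor, optics, job_done gives the robot as it stands.
- The arm moves only by the shell command python3 -m handwheel 'ROWS' [FORCE]. ROWS is JSON, a list of rows, each an object of numbers: "dx", "dy", "dz": the shift along the tool's x, y, z in cm; "wx", "wy", "wz": the turn, a rotation vector about the tool's x, y, z in rad; "claw": the opening in per cent of the stroke, from 0 (shut) to 100 (fully open). A call has 1 to 8 rows; each row shifts and turns the commanded pose from where the row before left it, along the tool's axes as they then stand; what a row does not reach is not made up. A row lasts 1/8 s, in which the tool goes at most 62.5 mm and 10.7 degrees, less where a joint would pass 70% of its speed; a pose out of reach is approached as far as the arm can. A call with a gripper value outside its range is refused whole. The fingers move at their own pace and stop on an object; FORCE is the grip in N (left out, the last holds). Time passes only in rows, so rows that do not move let the fingers close. It gives the time, the measured TCP pose, the force, the opening and the grip force at its end, in the units of the state.
- monitor.observe(): the state, without advancing time (a new reading comes with each control period).
- optics.grab_frame(name): name is "side" or "top" or "wrist"; returns a dict with "frame" (384x512x3 uint8, blue, green, red), "fovy" (degrees; the focal length in pixels is half the picture's height over the tangent of half this angle, whatever the lens; pixels are square), "cx", "cy" (the principal point, pixels), "k1" (the pictures are not rectified: a ray, as slopes to the right and down, at radius r is drawn at 1 + k1 r^2 times it, then the intrinsics apply), "R" (3x3) and "t" (3): a world point X has camera coordinates R X + t. Camera axes: x right, y down, z forward; pixel columns grow to the right and rows downward; lengths in m; the calibration is good to about 2 mm. A picture is of the moment at which its call begins. There is no depth.
- job_done(): hands the job in; it is judged then, once.
Trained networks look in the newest picture that a camera, given by its name, has taken for a name from the list of things; names that differ only in an ending like _2 or _b are one class to them, and where a whole thing is asked for, a point or a joint stands for the part that bears it (a point fixed in the world has none). Each returns a list of dicts, best first, with "p" (0 to 1); they miss things now and then, are a little off and sometimes report something else, mostly with a low value. They report only what shows in the picture. A call takes as long as a camera call.
- optics.masks_of(name, camera): "region" (384x512 bool, what is visible of it) and "rect" ([left, top, width, height] in pixels, round what is visible of it).
The state is a dict: "clock": time; "qpos": joint angles; "qd": joint speeds; "joint_efforts": joint torques, N m; "position": TCP position; "tool_rot": TCP orientation; "force": force on the tool from outside, world axes, zero at the start; "moment": the same for the moment, N m; "grip_width": finger opening in m; "finger_force": force on a finger pad.
Only numpy, scipy, OpenCV 4.12 (cv2) and the standard library are available. Lean on these libraries where they do the work, as an engineer would, in place of code of your own. Each camera call takes 0.05 s, during which the arm holds its last target. There are 200 camera calls.

## Task

The steel damper lies on the cradle of the bench stand with its ball foot short of the foot cup. First push it along, still lying, until the foot drops over the sill and stops in the cup; then tip it up about its foot, never lifting the foot off the stand, and press it through the sprung gate until the gate snaps fully shut behind it. Leave the damper standing upright in the stand, let go of it, and leave the other things where they are.

Things in the scene. Friction and masses are not known exactly. Their poses are not given: they have to be found in the camera images.
- stand: bench stand, fixed. Origin at bench level under the foot cup; z up; x = the way the damper is pushed home and its top swings up. Grey base plate 6 mm thick, x -205 to +110 mm, 96 wide. From -x to +x: cradle, sill, foot cup, then a column 30 x 40 mm, 174 high, centred at x +58, which holds the saddle and gate. Axes of all the stand's points are the stand's.
- cradle (a point): vee cradle under the damper's shaft, stand x -175 mm; 18 mm long along x, 68 wide, side cheeks 60 mm high; the shaft slides in it along x. Nothing of the stand reaches beyond x -205 mm.
- sill (a point): top of the half-round sill, 3 mm high above the base plate, across the way into the cup, at stand x -13 mm. The way in is flared, from x -50 mm. The ball needs a push of some 5 to 18 N to climb the sill; then it drops into the cup.
- cup (a point): where the ball foot's centre is when seated in the cup: stand x 0, y 0, 24 mm above the bench. The cup is 40 mm wide between side walls 23 mm high; its toe wall (30 mm high, face at x +19 mm) stops the ball.
- saddle (a point): pocket of the saddle, stand x +4, y 0, height 150 mm. Aluminium, heights 140 to 160 mm, open to -x; cheeks at y -25 and +33 mm reach to x -35; the -25 one ends in a lip flared out to x -55, y -47. A rubber vee at the back stops the shaft's axis at about x +6, y 0: the damper then leans 0.05 rad past vertical to the column, which counts as upright.
- gate_tip (a point): free tip of the gate when shut (a fixed point of the stand: x -31, y +1, height 150 mm)
- gate (a joint): sprung gate, rad: 0 shut across the saddle's mouth, grows as pushed inwards (to stand +x), stop at 1.5. Dark steel flap 26 mm long, 13 high, on an upright pin at stand x -31, y +27 mm, reaching to -y. Opens inwards only; spring about 1.5 N at the tip when shut, 4 N wide open. The passing shaft opens it about 1.3 rad; it snaps shut once the shaft is at the saddle's back.
- damper: loose round steel rod, some 0.6 to 0.95 kg, 36 mm in diameter; ball foot of 18 mm radius at one end, stud at the other. Origin = ball's centre; z runs along the axis to the stud. At the start it lies on the cradle, stud towards stand -x and 0.25 rad nose-up, ball 30 to 40 mm short of the cup, outside the sill. Tipped up about the ball, its weight swings it back down unless the gate holds it.
- shoulder (a point): centre of the flat shoulder that ends the 36 mm shaft, 230 mm from the ball's centre; beyond it a collar 22 mm wide, 7 long, then the stud. Axes as the damper's. At the start the shaft's underside here is about 62 mm above the bench (50 once the foot is in the cup), free to reach under from the stud end.
- damper_stud_end (a point): centre of the stud's flat end, 255 mm from the ball's centre; the stud is 14 mm in diameter; axes as the damper's
- bearing_mid (a point): bystander: ball bearing ring lying flat, 52 mm across, 15 mm high; point at its centre
- sealant_bottle_mid (a point): bystander: black bottle with green tip, standing, 45 mm across, 110 mm high; point at its centre
- tape_roll_mid (a point): bystander: roll of grey tape lying flat, 97 mm across, 48 mm high; point at its centre
- spanner: bystander: combination spanner lying flat, 199 mm long along its y, 31 mm wide, 8 mm high; origin at the centre of its underside
- feeler_tin_mid (a point): bystander: small green tin, 46 x 71 x 23 mm; point at its centre
- marker: bystander: black marker pen lying flat, 132 mm long along its y, 16 mm thick; origin at the centre of its underside

How it is judged:
On the way, in this order (a step that is already met when the one before it is completed fails the run):
1. the ball foot is in the cup (within 8 mm of its centre, seen from above) while the damper still lies (more than 0.9 rad from vertical) (horizontal distance between damper and cup below 0.008 m and angle between damper's own z axis and vertical above 0.9 rad), for 0.1 s.
2. the shaft pushes the gate open (more than 0.6 rad) with the foot still in the cup (within 20 mm) (value of joint gate above 0.6 rad and horizontal distance between damper and cup below 0.02 m), for 0.02 s.
At the end, for the whole second after the job is handed in: The damper stands in the stand within 0.15 rad of vertical, its ball foot down in the cup (within 8 mm of the centre), behind the gate, which is shut (less than 0.12 rad open); it is at rest and released (angle between damper's own z axis and vertical below 0.15 rad and horizontal distance between damper and cup below 0.008 m and height (world z) of damper below 0.03 m and value of joint gate below 0.12 rad and linear speed of damper below 0.02 m/s and angular speed of damper below 0.3 rad/s); the robot touches nothing.
It fails at once if the damper's ball foot is lifted off the stand (more than 35 mm above its resting height): it must be tipped up about its foot, not carried (height (world z) of damper above 0.06 m).
It fails at once if one of the things lying round the stand is moved more than 30 mm (distance of any of bearing_mid, sealant_bottle_mid, tape_roll_mid, spanner, feeler_tin_mid, marker from where it was at the start of the episode above 0.03 m).
It also fails if it takes over 46 s, if anything falls off the work surface, if the arm or the gripper's body presses on something with over 40 N, if the wrist force passes 120 N, or if a joint passes its speed limit or range.

## Working session

There is one attempt and no reset: what is moved stays moved. The work goes in short steps, Python scripts to look and compute and a shell command to move; the robot and the scene stay as the last step left them, time stands still between calls to the robot, and variables do not carry over. Pictures are saved under pics/ and viewed, at most 10 in all, crops included, and the job is handed in when it is done.

```bash
mkdir -p pics; cat > h.py <<'E'
import numpy as np, cv2
from workcell import monitor, optics, job_done
from scipy.spatial.transform import Rotation as Ro
def K(f):
    h=f["frame"].shape[0]; F=h/2/np.tan(np.radians(f["fovy"])/2); return F
def proj(f,X):
    c=np.atleast_2d(X)@np.array(f["R"]).T+f["t"]; s=c[:,:2]/c[:,2:]; r2=(s**2).sum(1,keepdims=True)
    return s*(1+f["k1"]*r2)*K(f)+[f["cx"],f["cy"]]
def ray(f,uv):
    d=(np.array(uv,float)-[f["cx"],f["cy"]])/K(f); s=d.copy()
    for _ in range(20): s=d/(1+f["k1"]*(s@s))
    R=np.array(f["R"]); return -R.T@f["t"], R.T@np.array([s[0],s[1],1])
def at_z(f,uv,z):
    o,d=ray(f,uv); return o+d*(z-o[2])/d[2]
def st():
    s=monitor.observe(); print({k:np.round(s[k],3).tolist() for k in ("clock","qpos","position","tool_rot","force","grip_width")}); return s
E
python3 - <<'E'
from h import *
s=st()
for c in ("side","top"):
    f=optics.grab_frame(c); cv2.imwrite(f"pics/{c}0.png",f["frame"]); print(c,f["fovy"],f["k1"],np.round(-np.array(f["R"]).T@f["t"],3))
    for n in ("stand","damper","damper_stud_end","shoulder","gate","bearing_mid","sealant_bottle_mid","tape_roll_mid","spanner","feeler_tin_mid","marker"):
        for m in optics.masks_of(n,c)[:1]:
            ys,xs=np.nonzero(m["region"]); q=np.array([xs.mean(),ys.mean()])
            print(n,round(m["p"],2),m["rect"],q.round(),at_z(f,q,0.02).round(3))
E
```

```text
{'clock': 0.0, 'qpos': [-1.306, 0.522, -0.036, 1.6, 0.021, 1.021, -0.113], 'position': [0.205, 0.59, 0.231], 'tool_rot': [-3.14, 0.0, 2.807], 'force': [-0.238, -0.699, -0.127], 'grip_width': 0.085}
side 52.8153207583765 -0.11048060810870614 [0.336 0.739 0.639]
stand 0.7 [227.3, 182.7, 101.6, 106.5] [272. 235.] [0.572 0.065 0.02 ]
damper 0.62 [273.1, 178.0, 62.4, 64.1] [303. 209.] [ 0.532 -0.068  0.02 ]
damper_stud_end 0.78 [272.4, 174.0, 61.5, 69.1] [303. 209.] [ 0.532 -0.065  0.02 ]
shoulder 0.82 [268.6, 173.1, 64.1, 71.0] [303. 209.] [ 0.533 -0.065  0.02 ]
gate 0.4 [280.3, 193.2, 7.9, 7.4] [284. 196.] [ 0.597 -0.104  0.02 ]
bearing_mid 0.62 [285.0, 281.6, 27.2, 21.2] [299. 289.] [0.458 0.204 0.02 ]
sealant_bottle_mid 0.76 [206.9, 217.6, 21.5, 38.7] [216. 238.] [0.69  0.127 0.02 ]
tape_roll_mid 0.6 [207.4, 270.2, 52.3, 56.6] [233. 300.] [0.572 0.282 0.02 ]
spanner 0.47 [178.2, 212.9, 63.7, 42.9] [199. 241.] [0.723 0.153 0.02 ]
marker 0.86 [305.3, 241.2, 37.5, 36.6] [320. 261.] [0.439 0.106 0.02 ]
top 56.40486966593219 -0.06000021943783629 [0.422 0.052 0.963]
stand 0.75 [204.4, 185.3, 120.6, 68.3] [255. 218.] [0.554 0.077 0.02 ]
damper 0.71 [254.4, 212.3, 100.3, 32.4] [302. 229.] [ 0.521 -0.047  0.02 ]
damper_stud_end 0.74 [253.7, 211.5, 101.7, 35.4] [303. 230.] [ 0.521 -0.049  0.02 ]
shoulder 0.96 [253.3, 207.1, 103.3, 39.2] [301. 229.] [ 0.522 -0.045  0.02 ]
bearing_mid 0.57 [199.7, 245.1, 21.8, 21.3] [211. 255.] [0.46  0.192 0.02 ]
sealant_bottle_mid 0.79 [215.0, 162.4, 19.0, 24.1] [224. 172.] [0.682 0.159 0.02 ]
tape_roll_mid 0.82 [160.4, 195.0, 38.3, 36.6] [176. 213.] [0.573 0.288 0.02 ]
spanner 0.3 [253.7, 210.1, 101.4, 35.8] [302. 230.] [ 0.521 -0.048  0.02 ]
feeler_tin_mid 0.73 [282.9, 173.8, 18.6, 29.7] [291. 188.] [ 0.634 -0.024  0.02 ]
marker 0.33 [202.6, 187.9, 121.6, 67.4] [254. 218.] [0.554 0.077 0.02 ]
```

```bash
python3 - <<'E'
import cv2
a=cv2.imread("pics/side0.png")[150:345,170:370]; b=cv2.imread("pics/top0.png")[140:290,140:380]
cv2.imwrite("pics/sideA.png",cv2.resize(a,None,fx=3,fy=3,interpolation=2));cv2.imwrite("pics/topA.png",cv2.resize(b,None,fx=3.3,fy=3.3,interpolation=2))
E
```

```text
(no output)
```

View pics/sideA.png

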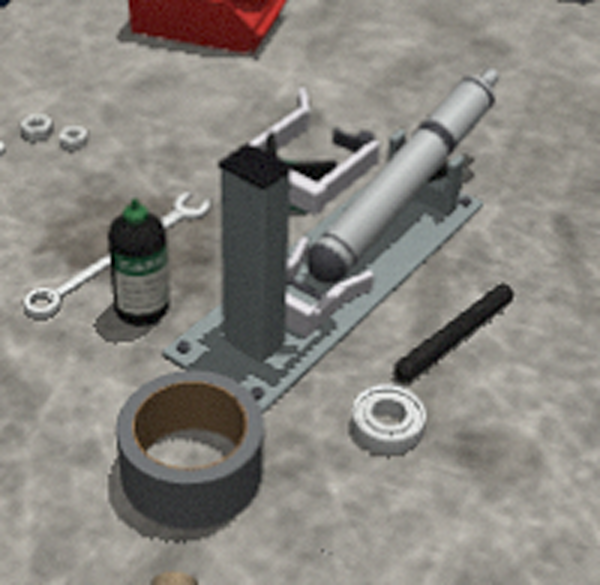

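View pics/topA.png

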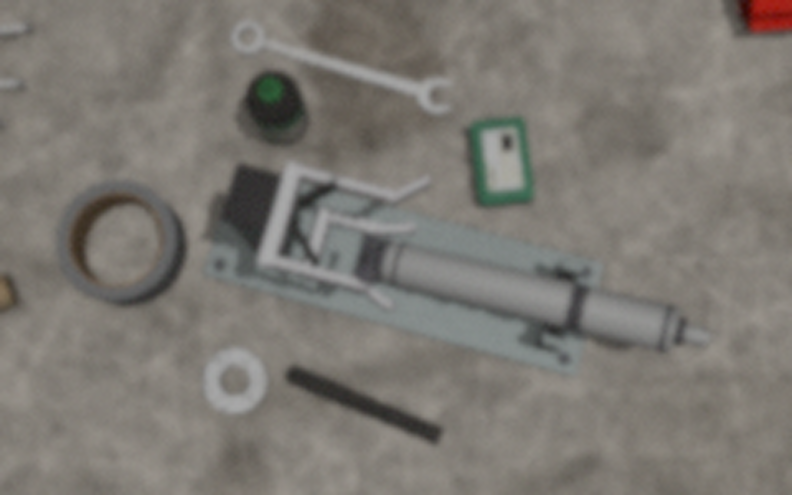

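Side view (crop): column is the block at (255,255), damper with ball at (325,260) and stud end at (493,72). Top view (crop): stud end at (712,336), ball at (370,257), base plate corners at (207,272), (575,375) and (603,262). The saddle lip flares at (430,180), so stand +x points left, about world +y. Next I fit the stand pose and triangulate the damper.

```bash
cat > fit.py <<'E'
from h import *
from scipy.optimize import least_squares
s=optics.grab_frame("side"); t=optics.grab_frame("top")
S=lambda u,v:(u/3+170,v/3+150); T=lambda u,v:(u/3.3+140,v/3.3+140)
P=[(t,T(207,272),(110,48,6)),(t,T(575,375),(-205,48,6)),(t,T(603,262),(-205,-48,6)),
(s,S(482,205),(-205,48,6)),(s,S(165,352),(110,-48,6)),(s,S(262,410),(110,48,6)),
(s,S(219,163),(73,-20,174)),(s,S(268,188),(73,20,174)),(s,S(287,163),(43,20,174))]
def W(p,q): c,n=np.cos(p[2]),np.sin(p[2]); return np.array([p[0]+c*q[0]-n*q[1],p[1]+n*q[0]+c*q[1],q[2]])
r=lambda p:np.concatenate([proj(f,W(p,np.array(q)/1e3))[0]-uv for f,uv,q in P])
o=least_squares(r,[.56,.07,1.35],loss="soft_l1"); print("stand",o.x.round(4),r(o.x).reshape(-1,2).round(1).tolist())
def tri(*l):
    A=0;b=0
    for f,uv in l:
        c,d=ray(f,uv); d/=np.linalg.norm(d); M=np.eye(3)-np.outer(d,d); A=A+M; b=b+M@c
    return np.linalg.solve(A,b)
e=tri((s,S(493,72)),(t,T(712,336)))
sh=tri((s,S(480,92)),(t,T(674,328)))
for n,x in (("stud",e),("shoulder",sh)):
    c,n_=np.cos(o.x[2]),np.sin(o.x[2]); d=x[:2]-o.x[:2]
    print(n,x.round(4),"in stand",np.round([c*d[0]+n_*d[1],-n_*d[0]+c*d[1]],4))
print("pred stud (ball -35):",W(o.x,np.array([-.035-.255*np.cos(.25),0,.024+.255*np.sin(.25)])).round(4), "pred shoulder",W(o.x,np.array([-.035-.23*np.cos(.25),0,.024+.23*np.sin(.25)])).round(4))
E
python3 fit.py
```

```text
stand [0.5604 0.1029 1.2878] [[-1.6, 1.0], [0.7, 0.3], [0.5, -0.3], [0.5, -1.5], [-1.3, -0.4], [-0.4, 0.9], [-0.1, -0.1], [-0.9, -0.7], [2.0, 0.6]]
stud [ 0.4804 -0.1711  0.0825] in stand [-0.2854  0.0004]
shoulder [ 0.4865 -0.1452  0.0747] in stand [-0.2588  0.0017]
pred stud (ball -35): [ 0.4816 -0.168   0.0871] pred shoulder [ 0.4884 -0.1447  0.0809]
```

```bash
cat > plan.py <<'E'
from h import *
O=np.array([0.5604,0.1029]);YAW=1.2878
sx=np.array([np.cos(YAW),np.sin(YAW),0]);sy=np.array([-sx[1],sx[0],0])
def W(x,y,z): return np.array([*O,0])+sx*x+sy*y+[0,0,z]
def stand(p): d=np.array(p)-[*O,0]; return np.array([d@sx,d@sy,d[2]])
def rot(p,dy=0): # tool z pitched p below horizontal, pointing along stand x
    z=np.cos(p)*sx-np.sin(p)*np.array([0,0,1]); y=-sy; return Ro.from_matrix(np.c_[np.cross(y,z),y,z])
def cur():
    s=monitor.observe(); r=Ro.from_euler("xyz",s["tool_rot"]); z=r.as_matrix()[:,2]
    print("t",round(s["clock"],2),"stand",stand(s["position"]).round(4),"pitch",round(float(np.arcsin(-z[2])),3),"F",np.round(s["force"],1),"w",round(float(s["grip_width"]),4)); return np.array(s["position"]),r
def rows(pts,start=None):
    """pts: list of (pos,rot,n). prints rows"""
    p,r=start or cur(); out=[]
    for g,R,n in pts:
        w=(r.inv()*R).as_rotvec(); p0,r0=p,r
        for i in range(1,n+1):
            pn=p0+(g-p0)*i/n; rn=r0*Ro.from_rotvec(w*i/n); d=r.inv().apply(pn-p)*100; v=(r.inv()*rn).as_rotvec()
            out.append("{"+",".join(f'"{k}":{x:.2f}' if k[0]=="d" else f'"{k}":{x:.3f}' for k,x in zip(("dx","dy","dz","wx","wy","wz"),[*d,*v]) if abs(x)>.004)+"}"); p,r=pn,rn
    for i in range(0,len(out),8): print("["+",".join(out[i:i+8])+"]")
E
python3 - <<'E'
from plan import *
p,r=cur()
down=rot(np.pi/2); mid=r*Ro.from_rotvec((r.inv()*down).as_rotvec()/2)
rows([(np.array([.45,.2,.30]),mid,8),(W(-.40,0,.27),down,8)])
E
```

```text
t 1.3 stand [0.3689 0.477  0.2313] pitch 1.571 F [-0.3  0.4 -0.4] w 0.0852
t 1.3 stand [0.3689 0.477  0.2313] pitch 1.571 F [-0.3  0.4 -0.4] w 0.0852
[{"dx":-4.49,"dy":-3.60,"dz":-0.86,"wz":0.095},{"dx":-4.81,"dy":-3.16,"dz":-0.86,"wz":0.095},{"dx":-5.09,"dy":-2.69,"dz":-0.86,"wz":0.095},{"dx":-5.32,"dy":-2.20,"dz":-0.86,"wz":0.095},{"dx":-5.51,"dy":-1.68,"dz":-0.86,"wz":0.095},{"dx":-5.64,"dy":-1.15,"dz":-0.86,"wz":0.095},{"dx":-5.73,"dy":-0.61,"dz":-0.86,"wz":0.095},{"dx":-5.76,"dy":-0.07,"dz":-0.86,"wz":0.095}]
[{"dx":-5.34,"dy":-2.77,"dz":0.38,"wz":0.095},{"dx":-5.58,"dy":-2.25,"dz":0.38,"wz":0.095},{"dx":-5.76,"dy":-1.72,"dz":0.38,"wz":0.095},{"dx":-5.90,"dy":-1.16,"dz":0.38,"wz":0.095},{"dx":-5.99,"dy":-0.60,"dz":0.38,"wz":0.095},{"dx":-6.01,"dy":-0.03,"dz":0.38,"wz":0.095},{"dx":-5.99,"dy":0.54,"dz":0.38,"wz":0.095},{"dx":-5.91,"dy":1.11,"dz":0.38,"wz":0.095}]
```

```bash
python3 -m handwheel '[{"dx":-4.5,"dy":-3.6,"dz":-0.9,"wz":0.095},{"dx":-4.8,"dy":-3.2,"dz":-0.9,"wz":0.095},{"dx":-5.1,"dy":-2.7,"dz":-0.9,"wz":0.095},{"dx":-5.3,"dy":-2.2,"dz":-0.9,"wz":0.095},{"dx":-5.5,"dy":-1.7,"dz":-0.9,"wz":0.095},{"dx":-5.6,"dy":-1.15,"dz":-0.9,"wz":0.095},{"dx":-5.7,"dy":-0.6,"dz":-0.9,"wz":0.095},{"dx":-5.8,"dy":-0.1,"dz":-0.9,"wz":0.095}]'
python3 -m handwheel '[{"dx":-5.3,"dy":-2.8,"dz":0.4,"wz":0.095},{"dx":-5.6,"dy":-2.25,"dz":0.4,"wz":0.095},{"dx":-5.8,"dy":-1.7,"dz":0.4,"wz":0.095},{"dx":-5.9,"dy":-1.2,"dz":0.4,"wz":0.095},{"dx":-6,"dy":-0.6,"dz":0.4,"wz":0.095},{"dx":-6,"wz":0.095},{"dx":-6,"dy":0.5,"dz":0.4,"wz":0.095},{"dx":-5.9,"dy":1.1,"dz":0.4,"wz":0.095}]'
python3 - <<'E'
from plan import *
st();cur()
rows([(W(-.40,0,.22),rot(.6),8)])
E
```

```text
{'clock': 1.3, 'qpos': [-1.306, 0.521, -0.036, 1.6, 0.021, 1.021, -0.113], 'position': [0.205, 0.59, 0.231], 'tool_rot': [-3.142, -0.0, 2.807], 'force': [-0.319, 0.355, -0.392], 'grip_width': 0.085}
t 1.3 stand [0.3689 0.477  0.2313] pitch 1.571 F [-0.3  0.4 -0.4] w 0.0852
t 1.3 stand [0.3689 0.477  0.2313] pitch 1.571 F [-0.3  0.4 -0.4] w 0.0852
[{"dx":-6.45,"dy":-9.29,"dz":0.14,"wx":-0.092,"wy":0.096,"wz":0.174},{"dx":-7.90,"dy":-7.98,"dz":-1.35,"wx":-0.092,"wy":0.096,"wz":0.174},{"dx":-8.94,"dy":-6.32,"dz":-2.82,"wx":-0.092,"wy":0.096,"wz":0.174},{"dx":-9.54,"dy":-4.39,"dz":-4.21,"wx":-0.092,"wy":0.096,"wz":0.174},{"dx":-9.65,"dy":-2.28,"dz":-5.44,"wx":-0.092,"wy":0.096,"wz":0.174},{"dx":-9.28,"dy":-0.08,"dz":-6.47,"wx":-0.092,"wy":0.096,"wz":0.174},{"dx":-8.44,"dy":2.09,"dz":-7.23,"wx":-0.092,"wy":0.096,"wz":0.174},{"dx":-7.18,"dy":4.14,"dz":-7.70,"wx":-0.092,"wy":0.096,"wz":0.174}]schema error: expected keys dx, dy, dz, wx, wy, wz, claw
schema error: expected keys dx, dy, dz, wx, wy, wz, claw
```

```bash
sed -i 's/ if abs(x)>.004)+"}")/)+",\\"claw\\":%d}"%CLAW)/; s/^O=/CLAW=100\nO=/' plan.py
python3 -m handwheel '[{"dx":-4.5,"dy":-3.6,"dz":-0.9,"wx":0,"wy":0,"wz":0.095,"claw":100},{"dx":-4.8,"dy":-3.2,"dz":-0.9,"wx":0,"wy":0,"wz":0.095,"claw":100},{"dx":-5.1,"dy":-2.7,"dz":-0.9,"wx":0,"wy":0,"wz":0.095,"claw":100},{"dx":-5.3,"dy":-2.2,"dz":-0.9,"wx":0,"wy":0,"wz":0.095,"claw":100},{"dx":-5.5,"dy":-1.7,"dz":-0.9,"wx":0,"wy":0,"wz":0.095,"claw":100},{"dx":-5.6,"dy":-1.15,"dz":-0.9,"wx":0,"wy":0,"wz":0.095,"claw":100},{"dx":-5.7,"dy":-0.6,"dz":-0.9,"wx":0,"wy":0,"wz":0.095,"claw":100},{"dx":-5.8,"dy":-0.1,"dz":-0.9,"wx":0,"wy":0,"wz":0.095,"claw":100}]'
python3 - <<'E'
from plan import *
st()
rows([(W(-.40,0,.27),rot(np.pi/2),8)])
E
```

```text
clock: 2.3
position: [0.4497, 0.1979, 0.3039]
tool_rot: [3.141, -0.0, 2.044]
force: [1.5, 0.5, 0.2]
grip_width: 0.0853
finger_force: 0.0
{'clock': 2.3, 'qpos': [-0.771, 0.233, 0.287, 1.861, -0.075, 1.057, 0.018], 'position': [0.45, 0.198, 0.304], 'tool_rot': [3.141, -0.0, 2.044], 'force': [1.452, 0.533, 0.153], 'grip_width': 0.085}
t 2.3 stand [0.0604 0.1328 0.3039] pitch 1.57 F [1.5 0.5 0.2] w 0.0853
[{"dx":-5.33,"dy":-2.74,"dz":0.42,"wx":0.000,"wy":-0.000,"wz":0.095,"claw":100},{"dx":-5.56,"dy":-2.23,"dz":0.42,"wx":0.000,"wy":-0.000,"wz":0.095,"claw":100},{"dx":-5.75,"dy":-1.69,"dz":0.42,"wx":0.000,"wy":-0.000,"wz":0.095,"claw":100},{"dx":-5.88,"dy":-1.14,"dz":0.42,"wx":0.000,"wy":-0.000,"wz":0.095,"claw":100},{"dx":-5.96,"dy":-0.58,"dz":0.42,"wx":0.000,"wy":-0.000,"wz":0.095,"claw":100},{"dx":-5.99,"dy":-0.02,"dz":0.42,"wx":0.000,"wy":-0.000,"wz":0.095,"claw":100},{"dx":-5.96,"dy":0.55,"dz":0.42,"wx":0.000,"wy":-0.000,"wz":0.095,"claw":100},{"dx":-5.89,"dy":1.11,"dz":0.42,"wx":0.000,"wy":-0.000,"wz":0.095,"claw":100}]
```

```bash
python3 -m handwheel '[{"dx":-5.3,"dy":-2.7,"dz":0.4,"wx":0,"wy":0,"wz":0.095,"claw":100},{"dx":-5.6,"dy":-2.2,"dz":0.4,"wx":0,"wy":0,"wz":0.095,"claw":100},{"dx":-5.8,"dy":-1.7,"dz":0.4,"wx":0,"wy":0,"wz":0.095,"claw":100},{"dx":-5.9,"dy":-1.1,"dz":0.4,"wx":0,"wy":0,"wz":0.095,"claw":100},{"dx":-6,"dy":-0.6,"dz":0.4,"wx":0,"wy":0,"wz":0.095,"claw":100},{"dx":-6,"dy":0,"dz":0.4,"wx":0,"wy":0,"wz":0.095,"claw":100},{"dx":-6,"dy":0.55,"dz":0.4,"wx":0,"wy":0,"wz":0.095,"claw":100},{"dx":-5.9,"dy":1.1,"dz":0.4,"wx":0,"wy":0,"wz":0.095,"claw":100}]'
python3 - <<'E'
from plan import *
st()
rows([(W(-.40,0,.22),rot(.6),8)])
E
```

```text
clock: 3.3
position: [0.4495, -0.2829, 0.2714]
tool_rot: [3.141, -0.0, 1.284]
force: [0.9, 1.5, 1.1]
grip_width: 0.0853
finger_force: 0.0
{'clock': 3.3, 'qpos': [-0.035, 0.388, 0.651, 1.824, -0.273, 1.02, 0.439], 'position': [0.449, -0.283, 0.271], 'tool_rot': [3.141, -0.0, 1.284], 'force': [0.911, 1.481, 1.125], 'grip_width': 0.085}
t 3.3 stand [-0.4015 -0.0012  0.2714] pitch 1.57 F [0.9 1.5 1.1] w 0.0853
[{"dx":0.02,"dy":-0.02,"dz":0.64,"wx":0.000,"wy":0.121,"wz":-0.000,"claw":100},{"dx":-0.06,"dy":-0.02,"dz":0.64,"wx":0.000,"wy":0.121,"wz":-0.000,"claw":100},{"dx":-0.14,"dy":-0.02,"dz":0.63,"wx":0.000,"wy":0.121,"wz":-0.000,"claw":100},{"dx":-0.21,"dy":-0.02,"dz":0.61,"wx":0.000,"wy":0.121,"wz":-0.000,"claw":100},{"dx":-0.28,"dy":-0.02,"dz":0.58,"wx":0.000,"wy":0.121,"wz":-0.000,"claw":100},{"dx":-0.35,"dy":-0.02,"dz":0.54,"wx":0.000,"wy":0.121,"wz":-0.000,"claw":100},{"dx":-0.41,"dy":-0.02,"dz":0.49,"wx":0.000,"wy":0.121,"wz":-0.000,"claw":100},{"dx":-0.47,"dy":-0.02,"dz":0.44,"wx":0.000,"wy":0.121,"wz":-0.000,"claw":100}]
```

```bash
python3 -m handwheel '[{"dx":0,"dy":0,"dz":0.6,"wx":0,"wy":0.12,"wz":0,"claw":100},{"dx":0,"dy":0,"dz":0.6,"wx":0,"wy":0.12,"wz":0,"claw":100},{"dx":-0.1,"dy":0,"dz":0.6,"wx":0,"wy":0.12,"wz":0,"claw":100},{"dx":-0.2,"dy":0,"dz":0.6,"wx":0,"wy":0.12,"wz":0,"claw":100},{"dx":-0.3,"dy":0,"dz":0.6,"wx":0,"wy":0.12,"wz":0,"claw":100},{"dx":-0.3,"dy":0,"dz":0.5,"wx":0,"wy":0.12,"wz":0,"claw":100},{"dx":-0.4,"dy":0,"dz":0.5,"wx":0,"wy":0.12,"wz":0,"claw":100},{"dx":-0.5,"dy":0,"dz":0.4,"wx":0,"wy":0.12,"wz":0,"claw":100}]'
python3 - <<'E'
from plan import *
st();cur()
E
```

```text
clock: 4.3
position: [0.4501, -0.2797, 0.2216]
tool_rot: [3.14, -0.964, 1.288]
force: [-0.2, 0.5, 0.4]
grip_width: 0.0851
finger_force: 0.0
{'clock': 4.3, 'qpos': [0.67, 0.775, 0.321, 1.635, -0.893, 1.601, 1.086], 'position': [0.45, -0.28, 0.222], 'tool_rot': [3.14, -0.964, 1.288], 'force': [-0.208, 0.534, 0.431], 'grip_width': 0.085}
t 4.3 stand [-0.3982 -0.0009  0.2216] pitch 0.607 F [-0.2  0.5  0.4] w 0.0851
```

```bash
python3 - <<'E'
from plan import *
rows([(W(-.33,0,.105),rot(.6),4),(W(-.238,0,.069),rot(.6),4)])
E
```

```text
t 4.3 stand [-0.3982 -0.0009  0.2216] pitch 0.607 F [-0.2  0.5  0.4] w 0.0851
[{"dx":-1.42,"dy":-0.03,"dz":3.06,"wx":0.000,"wy":0.002,"wz":-0.000,"claw":100},{"dx":-1.43,"dy":-0.03,"dz":3.06,"wx":0.000,"wy":0.002,"wz":-0.000,"claw":100},{"dx":-1.43,"dy":-0.03,"dz":3.06,"wx":0.000,"wy":0.002,"wz":-0.000,"claw":100},{"dx":-1.44,"dy":-0.02,"dz":3.06,"wx":0.000,"wy":0.002,"wz":-0.000,"claw":100},{"dx":0.56,"dy":0.00,"dz":2.41,"wx":0.000,"wy":0.000,"wz":0.000,"claw":100},{"dx":0.56,"dy":0.00,"dz":2.41,"wx":0.000,"wy":0.000,"wz":0.000,"claw":100},{"dx":0.56,"dy":0.00,"dz":2.41,"wx":0.000,"wy":0.000,"wz":0.000,"claw":100},{"dx":0.56,"dy":0.00,"dz":2.41,"wx":0.000,"wy":0.000,"wz":0.000,"claw":100}]
```

```bash
python3 -m handwheel '[{"dx":-1.4,"dy":0,"dz":3.1,"wx":0,"wy":0,"wz":0,"claw":100},{"dx":-1.4,"dy":0,"dz":3.1,"wx":0,"wy":0,"wz":0,"claw":100},{"dx":-1.4,"dy":0,"dz":3.1,"wx":0,"wy":0,"wz":0,"claw":100},{"dx":-1.4,"dy":0,"dz":3.1,"wx":0,"wy":0,"wz":0,"claw":100},{"dx":0.5,"dy":0,"dz":2,"wx":0,"wy":0,"wz":0,"claw":100},{"dx":0,"dy":0,"dz":0,"wx":0,"wy":0,"wz":0,"claw":100}]'
python3 - <<'E'
from plan import *
st()
rows([(W(-.238,0,.069),rot(.6),4)])
f=optics.grab_frame("side");cv2.imwrite("pics/s1.png",cv2.resize(f["frame"][100:300,200:460],None,fx=3,fy=3,interpolation=2))
E
```

```text
clock: 5.05
position: [0.4753, -0.1928, 0.0977]
tool_rot: [-3.141, -0.961, 1.288]
force: [0.4, -0.3, 1.1]
grip_width: 0.0855
finger_force: 0.0
{'clock': 5.05, 'qpos': [0.585, 0.901, 0.239, 1.797, -1.02, 1.345, 1.231], 'position': [0.475, -0.193, 0.098], 'tool_rot': [-3.141, -0.961, 1.288], 'force': [0.406, -0.336, 1.125], 'grip_width': 0.086}
t 5.05 stand [-0.3077 -0.0009  0.0977] pitch 0.61 F [ 0.4 -0.3  1.1] w 0.0855
[{"dx":0.41,"dy":-0.02,"dz":1.84,"wx":-0.000,"wy":0.002,"wz":0.000,"claw":100},{"dx":0.40,"dy":-0.02,"dz":1.84,"wx":-0.000,"wy":0.002,"wz":0.000,"claw":100},{"dx":0.40,"dy":-0.02,"dz":1.84,"wx":-0.000,"wy":0.002,"wz":0.000,"claw":100},{"dx":0.40,"dy":-0.02,"dz":1.84,"wx":-0.000,"wy":0.002,"wz":0.000,"claw":100}]
```

View pics/s1.png

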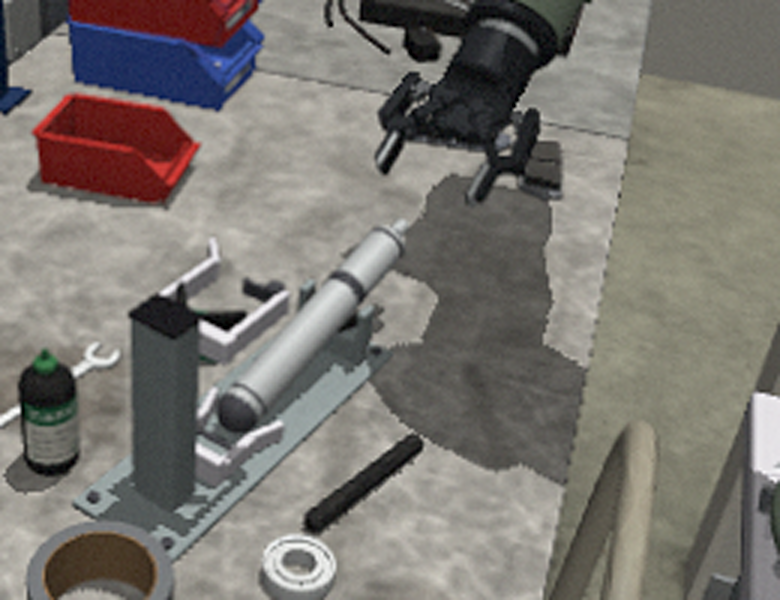

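The open fingers, tips at (385,155) and (480,190), straddle the line of the stud at (405,228). I'll move in and grip.

```bash
python3 -m handwheel '[{"dx":0.4,"dy":0,"dz":1.8,"wx":0,"wy":0,"wz":0,"claw":100},{"dx":0.4,"dy":0,"dz":1.8,"wx":0,"wy":0,"wz":0,"claw":100},{"dx":0.4,"dy":0,"dz":1.8,"wx":0,"wy":0,"wz":0,"claw":100},{"dx":0.4,"dy":0,"dz":1.8,"wx":0,"wy":0,"wz":0,"claw":100},{"dx":0,"dy":0,"dz":0,"wx":0,"wy":0,"wz":0,"claw":10},{"dx":0,"dy":0,"dz":0,"wx":0,"wy":0,"wz":0,"claw":10},{"dx":0,"dy":0,"dz":0,"wx":0,"wy":0,"wz":0,"claw":10},{"dx":0,"dy":0,"dz":0,"wx":0,"wy":0,"wz":0,"claw":10}]' 60
python3 - <<'E'
from plan import *
st();cur()
E
```

```text
clock: 6.1
position: [0.4939, -0.1292, 0.0693]
tool_rot: [3.141, -0.96, 1.287]
force: [-1.2, -2.1, 2.1]
grip_width: 0.034
finger_force: 59.9
{'clock': 6.1, 'qpos': [0.513, 0.917, 0.184, 1.878, -1.115, 1.233, 1.269], 'position': [0.494, -0.129, 0.069], 'tool_rot': [3.141, -0.96, 1.287], 'force': [-1.178, -2.082, 2.109], 'grip_width': 0.034}
t 6.1 stand [-0.2414 -0.001   0.0693] pitch 0.611 F [-1.2 -2.1  2.1] w 0.034
```

```bash
python3 -m handwheel '[{"dx":0.19,"dy":0,"dz":0.6,"wx":0,"wy":0,"wz":0,"claw":10},{"dx":0.19,"dy":0,"dz":0.6,"wx":0,"wy":0,"wz":0,"claw":10},{"dx":0.19,"dy":0,"dz":0.6,"wx":0,"wy":0,"wz":0,"claw":10}]'
python3 -m handwheel '[{"dx":0.19,"dy":0,"dz":0.6,"wx":0,"wy":0,"wz":0,"claw":10},{"dx":0.19,"dy":0,"dz":0.6,"wx":0,"wy":0,"wz":0,"claw":10}]'
python3 -m handwheel '[{"dx":0.19,"dy":0,"dz":0.6,"wx":0,"wy":0,"wz":0,"claw":10},{"dx":0,"dy":0,"dz":0,"wx":0,"wy":0,"wz":0,"claw":10}]'
python3 - <<'E'
from plan import *
st();cur()
E
```

```text
clock: 6.48
position: [0.4988, -0.1127, 0.0631]
tool_rot: [3.141, -0.958, 1.286]
force: [-2.5, -6.3, 0.9]
grip_width: 0.0338
finger_force: 60.4
clock: 6.72
position: [0.5021, -0.1002, 0.0596]
tool_rot: [-3.141, -0.96, 1.286]
force: [-6.3, -6.9, 7.8]
grip_width: 0.0339
finger_force: 60.9
clock: 6.98
position: [0.5033, -0.0958, 0.0579]
tool_rot: [3.141, -0.958, 1.286]
force: [-13.0, -13.8, 12.2]
grip_width: 0.0335
finger_force: 63.9
{'clock': 6.975, 'qpos': [0.477, 0.923, 0.149, 1.914, -1.167, 1.175, 1.284], 'position': [0.503, -0.096, 0.058], 'tool_rot': [3.141, -0.958, 1.286], 'force': [-13.028, -13.827, 12.177], 'grip_width': 0.034}
t 6.97 stand [-0.2067 -0.0007  0.0579] pitch 0.613 F [-13.  -13.8  12.2] w 0.0335
```

```bash
python3 -m handwheel '[{"dx":0.27,"dy":0,"dz":0.35,"wx":0,"wy":0,"wz":0,"claw":10},{"dx":0,"dy":0,"dz":0,"wx":0,"wy":0,"wz":0,"claw":10}]'
python3 - <<'E'
from plan import *
cur()
f=optics.grab_frame("side");cv2.imwrite("pics/s2.png",cv2.resize(f["frame"][170:270,220:340],None,fx=6,fy=6,interpolation=2))
E
```

```text
clock: 7.22
position: [0.5041, -0.0942, 0.0577]
tool_rot: [3.141, -0.955, 1.284]
force: [-21.9, -31.7, 19.7]
grip_width: 0.0338
finger_force: 69.9
t 7.22 stand [-0.2049 -0.001   0.0577] pitch 0.616 F [-21.9 -31.7  19.7] w 0.0338
```

View pics/s2.png

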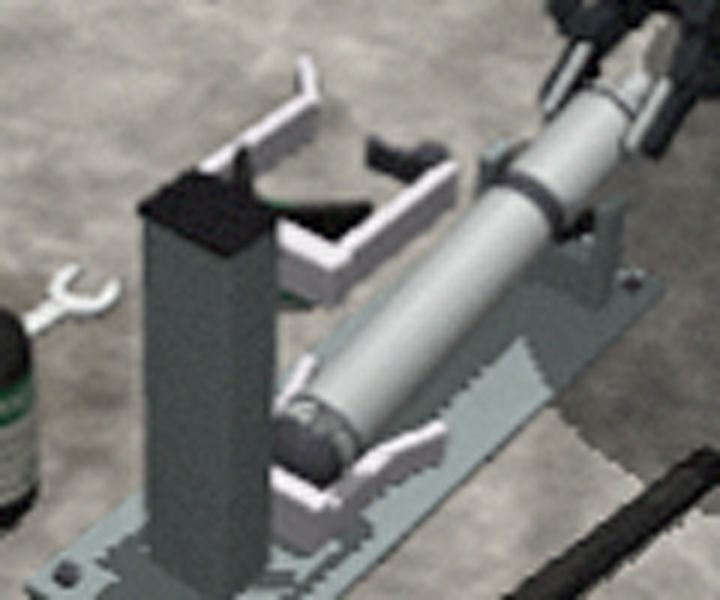

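The ball is at about crop (312,440). The push force of about 36 N is past the sill range, so either the toe wall or the sill is stopping it. I'll check by projecting both positions.

```bash
python3 - <<'E'
from plan import *
f=optics.grab_frame("side");g=optics.grab_frame("top")
for x in (0,-.008,-.016,-.024):
    for F,o,k in ((f,(220,170),6),):
        q=proj(F,W(x,0,.024+(.003 if x<-.006 else 0)))[0]; a=proj(F,W(x,0,.006))[0]
        print(x,((q-o)*k).round(),"bottom",((a-o)*k).round())
for c,F in (("side",f),("top",g)):
    m=optics.masks_of("damper",c)[0]; print(m["p"],m["rect"])
    ys,xs=np.nonzero(m["region"]); i=np.argsort(xs)[:8]; print(xs.min(),ys.max(),xs[ys==ys.max()])
for x in (0,-.016):
    b=W(x,0,.024); print("side sphere low:",proj(f,b-[0,0,.018])[0].round(1), "top ball", proj(g,b)[0].round(1), proj(g,b+sx*.018)[0].round(1))
E
```

```text
0 [302. 448.] bottom [301. 482.]
-0.008 [315. 432.] bottom [313. 471.]
-0.016 [327. 421.] bottom [325. 460.]
-0.024 [339. 411.] bottom [337. 450.]
0.8 [266.4, 179.9, 61.5, 69.3]
266 250 [271 272 273 274]
0.85 [238.8, 208.7, 102.3, 30.0]
237 241 [322 323 324 325 326 327 328 329 330 331]
side sphere low: [270.2 250.3] top ball [244.6 215.9] [238.  214.1]
side sphere low: [274.2 246.7] top ball [250.4 217.4] [243.8 215.7]
```

The ball is against the toe wall: the bottom and leading edges match x≈0 within 1 px. Foot seated, so I relax the push and start the tip.

```bash
cat > tip.py <<'E'
from plan import *
import plan
plan.CLAW=10
C=np.array([.001,0,.024]); R=.2255
def pose(th,p,R=R):
    g=W(C[0]-R*np.cos(th),0,C[2]+R*np.sin(th)); r=rot(p); return g+.019*r.as_matrix()[:,2],r
def theta():
    P,r=cur(); g=stand(P-.019*r.as_matrix()[:,2])-C; print("theta",np.arctan2(g[2],-g[0]).round(3),"R",np.hypot(g[0],g[2]).round(4)); 
E
python3 - <<'E'
from tip import *
theta()
th=np.linspace(.2,1.62,17); p=np.linspace(.616,1.78,17)
rows([(*pose(a,b),1) for a,b in zip(th,p)])
E
```

```text
t 7.47 stand [-0.2049 -0.001   0.0577] pitch 0.616 F [-20.8 -32.2  18.5] w 0.0338
theta 0.199 R 0.2259
t 7.47 stand [-0.2049 -0.001   0.0577] pitch 0.616 F [-20.8 -32.2  18.5] w 0.0338
[{"dx":0.03,"dy":-0.10,"dz":0.03,"wx":0.004,"wy":-0.000,"wz":-0.003,"claw":10},{"dx":1.73,"dy":-0.00,"dz":-0.73,"wx":-0.000,"wy":-0.073,"wz":0.000,"claw":10},{"dx":1.74,"dy":0.00,"dz":-0.70,"wx":-0.000,"wy":-0.073,"wz":-0.000,"claw":10},{"dx":1.75,"dy":-0.00,"dz":-0.67,"wx":0.000,"wy":-0.073,"wz":-0.000,"claw":10},{"dx":1.76,"dy":-0.00,"dz":-0.64,"wx":-0.000,"wy":-0.073,"wz":-0.000,"claw":10},{"dx":1.77,"dy":-0.00,"dz":-0.61,"wx":0.000,"wy":-0.073,"wz":-0.000,"claw":10},{"dx":1.78,"dy":0.00,"dz":-0.58,"wx":0.000,"wy":-0.073,"wz":0.000,"claw":10},{"dx":1.79,"dy":-0.00,"dz":-0.55,"wx":0.000,"wy":-0.073,"wz":0.000,"claw":10}]
[{"dx":1.80,"dy":0.00,"dz":-0.52,"wx":-0.000,"wy":-0.073,"wz":-0.000,"claw":10},{"dx":1.80,"dy":-0.00,"dz":-0.49,"wx":0.000,"wy":-0.073,"wz":0.000,"claw":10},{"dx":1.81,"dy":0.00,"dz":-0.46,"wx":0.000,"wy":-0.073,"wz":0.000,"claw":10},{"dx":1.82,"dy":-0.00,"dz":-0.43,"wx":0.000,"wy":-0.073,"wz":-0.000,"claw":10},{"dx":1.82,"dy":0.00,"dz":-0.39,"wx":-0.000,"wy":-0.073,"wz":0.000,"claw":10},{"dx":1.83,"dy":0.00,"dz":-0.36,"wx":-0.000,"wy":-0.073,"wz":-0.000,"claw":10},{"dx":1.84,"dy":0.00,"dz":-0.33,"wx":0.000,"wy":-0.073,"wz":-0.000,"claw":10},{"dx":1.84,"dy":-0.00,"dz":-0.30,"wx":0.000,"wy":-0.073,"wz":-0.000,"claw":10}]
[{"dx":1.85,"dy":0.00,"dz":-0.27,"wx":0.000,"wy":-0.073,"wz":0.000,"claw":10}]
```

```bash
python3 -m handwheel '[{"dx":-0.15,"dy":-0.05,"dz":-0.3,"wx":0,"wy":0,"wz":0,"claw":10},{"dx":0,"dy":-0.05,"dz":0,"wx":0,"wy":0,"wz":0,"claw":10}]' 45
python3 -m handwheel '[{"dx":1.73,"dy":0,"dz":-0.7,"wx":0,"wy":-0.073,"wz":0,"claw":10},{"dx":1.74,"dy":0,"dz":-0.7,"wx":0,"wy":-0.073,"wz":0,"claw":10},{"dx":0,"dy":0,"dz":0,"wx":0,"wy":0,"wz":0,"claw":10}]'
python3 - <<'E'
from tip import *
theta();st()
E
```

```text
clock: 7.72
position: [0.5036, -0.0944, 0.0583]
tool_rot: [3.14, -0.958, 1.286]
force: [-3.5, -11.4, 4.3]
grip_width: 0.0338
finger_force: 66.1
clock: 8.1
position: [0.5072, -0.0847, 0.096]
tool_rot: [3.136, -0.809, 1.291]
force: [-2.6, -12.8, -0.5]
grip_width: 0.034
finger_force: 66.1
t 8.1 stand [-0.195  -0.0012  0.096 ] pitch 0.761 F [ -2.6 -12.8  -0.5] w 0.034
theta 0.385 R 0.2263
{'clock': 8.1, 'qpos': [0.36, 0.774, 0.206, 1.97, -1.131, 1.08, 1.158], 'position': [0.507, -0.085, 0.096], 'tool_rot': [3.136, -0.809, 1.291], 'force': [-2.642, -12.786, -0.513], 'grip_width': 0.034}
```

```bash
python3 -m handwheel '[{"dx":1.75,"dy":0,"dz":-0.67,"wx":0,"wy":-0.073,"wz":0,"claw":10},{"dx":1.76,"dy":0,"dz":-0.64,"wx":0,"wy":-0.073,"wz":0,"claw":10},{"dx":1.77,"dy":0,"dz":-0.61,"wx":0,"wy":-0.073,"wz":0,"claw":10},{"dx":1.78,"dy":0,"dz":-0.58,"wx":0,"wy":-0.073,"wz":0,"claw":10},{"dx":1.79,"dy":0,"dz":-0.55,"wx":0,"wy":-0.073,"wz":0,"claw":10},{"dx":0,"dy":0,"dz":0,"wx":0,"wy":0,"wz":0,"claw":10}]'
python3 - <<'E'
from tip import *
theta();st()
th=np.linspace(.84,1.62,10)[1:]; p=np.linspace(1.13,1.78,10)[1:]
rows([(*pose(a,b),1) for a,b in zip(th,p)])
E
```

```text
clock: 8.85
position: [0.5214, -0.0348, 0.1743]
tool_rot: [3.137, -0.447, 1.291]
force: [-2.4, -10.0, 3.4]
grip_width: 0.0341
finger_force: 66.5
t 8.85 stand [-0.1431 -0.001   0.1743] pitch 1.124 F [ -2.4 -10.    3.4] w 0.0341
theta 0.832 R 0.2264
{'clock': 8.85, 'qpos': [-0.063, 0.498, 0.386, 1.997, -0.862, 0.885, 0.633], 'position': [0.521, -0.035, 0.174], 'tool_rot': [3.137, -0.447, 1.291], 'force': [-2.37, -10.018, 3.379], 'grip_width': 0.034}
t 8.85 stand [-0.1431 -0.001   0.1743] pitch 1.124 F [ -2.4 -10.    3.4] w 0.0341
[{"dx":1.94,"dy":-0.09,"dz":-0.44,"wx":0.003,"wy":-0.078,"wz":0.003,"claw":10},{"dx":1.76,"dy":-0.00,"dz":-0.45,"wx":0.000,"wy":-0.072,"wz":-0.000,"claw":10},{"dx":1.77,"dy":0.00,"dz":-0.43,"wx":0.000,"wy":-0.072,"wz":0.000,"claw":10},{"dx":1.78,"dy":0.00,"dz":-0.40,"wx":-0.000,"wy":-0.072,"wz":0.000,"claw":10},{"dx":1.78,"dy":-0.00,"dz":-0.37,"wx":0.000,"wy":-0.072,"wz":-0.000,"claw":10},{"dx":1.79,"dy":0.00,"dz":-0.34,"wx":-0.000,"wy":-0.072,"wz":-0.000,"claw":10},{"dx":1.79,"dy":0.00,"dz":-0.32,"wx":0.000,"wy":-0.072,"wz":0.000,"claw":10},{"dx":1.80,"dy":-0.00,"dz":-0.29,"wx":-0.000,"wy":-0.072,"wz":-0.000,"claw":10}]
[{"dx":1.80,"dy":0.00,"dz":-0.26,"wx":0.000,"wy":-0.072,"wz":-0.000,"claw":10}]
```

```bash
python3 -m handwheel '[{"dx":1.85,"dy":-0.05,"dz":-0.44,"wx":0,"wy":-0.075,"wz":0,"claw":10},{"dx":1.76,"dy":0,"dz":-0.45,"wx":0,"wy":-0.072,"wz":0,"claw":10},{"dx":1.77,"dy":0,"dz":-0.43,"wx":0,"wy":-0.072,"wz":0,"claw":10},{"dx":1.78,"dy":0,"dz":-0.4,"wx":0,"wy":-0.072,"wz":0,"claw":10},{"dx":1.78,"dy":0,"dz":-0.37,"wx":0,"wy":-0.072,"wz":0,"claw":10},{"dx":0,"dy":0,"dz":0,"wx":0,"wy":0,"wz":0,"claw":10}]'
python3 - <<'E'
from tip import *
theta();st()
f=optics.grab_frame("side");cv2.imwrite("pics/s3.png",cv2.resize(f["frame"][120:270,210:340],None,fx=4,fy=4,interpolation=2))
E
```

```text
clock: 9.6
position: [0.5436, 0.0416, 0.2205]
tool_rot: [3.137, -0.085, 1.29]
force: [1.2, -8.4, 11.9]
grip_width: 0.0342
finger_force: 69.9
t 9.6 stand [-0.0636 -0.001   0.2205] pitch 1.485 F [ 1.2 -8.4 11.9] w 0.0342
theta 1.273 R 0.2254
{'clock': 9.6, 'qpos': [-0.582, 0.456, 0.607, 1.874, -0.431, 0.9, -0.036], 'position': [0.544, 0.042, 0.221], 'tool_rot': [3.137, -0.085, 1.29], 'force': [1.223, -8.364, 11.879], 'grip_width': 0.034}
```

View pics/s3.png

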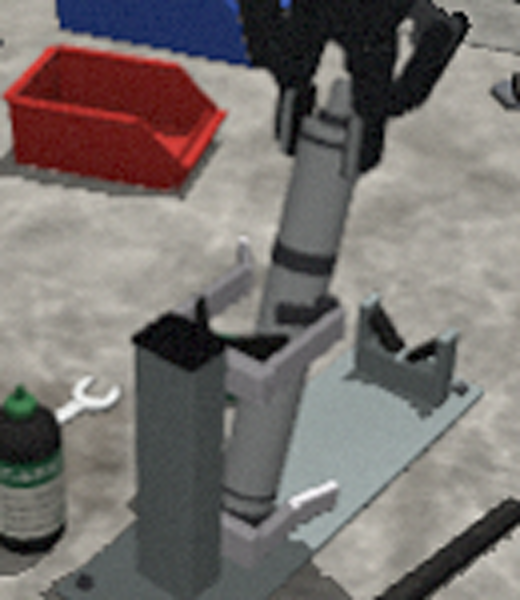

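The shaft is between the saddle cheeks and touching the gate (crop 305,310), with the foot in the cup. I press on to the back of the saddle.

```bash
python3 -m handwheel '[{"dx":1.79,"dy":0,"dz":-0.4,"wx":0,"wy":-0.072,"wz":0,"claw":10},{"dx":1.79,"dy":0,"dz":-0.35,"wx":0,"wy":-0.072,"wz":0,"claw":10},{"dx":1.8,"dy":0,"dz":-0.3,"wx":0,"wy":-0.072,"wz":0,"claw":10},{"dx":0,"dy":0,"dz":0,"wx":0,"wy":0,"wz":0,"claw":10}]'
python3 -m handwheel '[{"dx":1.3,"dy":0,"dz":-0.2,"wx":0,"wy":-0.05,"wz":0,"claw":10},{"dx":0.9,"dy":0,"dz":-0.1,"wx":0,"wy":-0.03,"wz":0,"claw":10},{"dx":0,"dy":0,"dz":0,"wx":0,"wy":0,"wz":0,"claw":10}]'
python3 - <<'E'
from tip import *
theta()
E
```

```text
clock: 10.15
position: [0.5583, 0.0941, 0.2307]
tool_rot: [3.139, 0.131, 1.291]
force: [4.4, -3.0, 6.9]
grip_width: 0.0339
finger_force: 69.7
clock: 10.52
position: [0.5642, 0.1138, 0.2303]
tool_rot: [3.139, 0.21, 1.288]
force: [4.6, -1.4, 6.0]
grip_width: 0.034
finger_force: 70.5
t 10.53 stand [ 0.0115 -0.0006  0.2303] pitch 1.361 F [ 4.6 -1.4  6. ] w 0.034
theta 1.635 R 0.2254
```

```bash
python3 -m handwheel '[{"dx":0.3,"dy":0,"dz":0,"wx":0,"wy":0,"wz":0,"claw":10},{"dx":0.2,"dy":0,"dz":0,"wx":0,"wy":0,"wz":0,"claw":10},{"dx":0,"dy":0,"dz":0,"wx":0,"wy":0,"wz":0,"claw":10}]'
python3 - <<'E'
from tip import *
theta()
f=optics.grab_frame("side");g=optics.grab_frame("top")
a=cv2.resize(f["frame"][150:250,230:320],None,fx=4,fy=4,interpolation=2);b=cv2.resize(g["frame"][160:260,200:290],None,fx=4,fy=4,interpolation=2)
cv2.imwrite("pics/s4.png",np.hstack([a,b]))
E
```

```text
clock: 10.9
position: [0.5651, 0.1156, 0.2301]
tool_rot: [3.139, 0.211, 1.285]
force: [-0.6, -10.5, 15.6]
grip_width: 0.0341
finger_force: 71.5
t 10.9 stand [ 0.0135 -0.001   0.2301] pitch 1.359 F [ -0.6 -10.5  15.6] w 0.0341
theta 1.644 R 0.2253
```

View pics/s4.png

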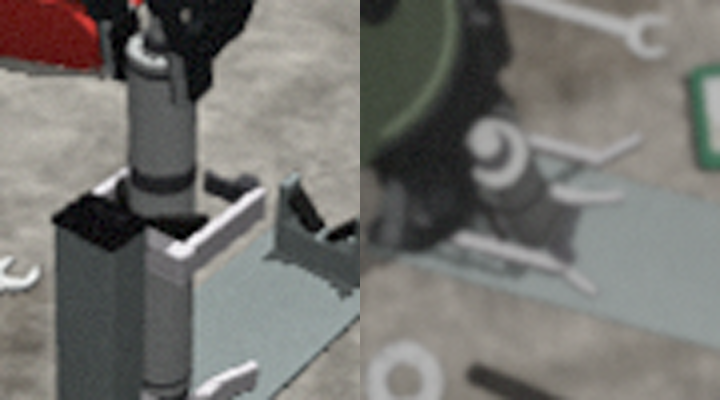

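```bash
python3 - <<'E'
from tip import *
f=optics.grab_frame("side")
for n,q in (("pin",W(-.031,.027,.15)),("tip shut",W(-.031,.001,.15)),("tip open",W(-.006,.020,.15))): print(n,((proj(f,q)[0]-[230,150])*4).round())
for m in optics.masks_of("gate","side"): print(m["p"],m["rect"],[(m["rect"][0]-230)*4,(m["rect"][1]-150)*4])
E
```

```text
pin [243. 198.]
tip shut [204. 180.]
tip open [205. 214.]
0.63 [278.5, 190.9, 12.6, 6.2] [194.0, 163.60000000000002]
```

Side view: the gate flap spans (205..255, 175..195), which matches the projected shut position. I release and retreat upward.

```bash
python3 -m handwheel '[{"dx":-0.2,"dy":0,"dz":-0.1,"wx":0,"wy":0,"wz":0,"claw":10},{"dx":0,"dy":0,"dz":0,"wx":0,"wy":0,"wz":0,"claw":60},{"dx":0,"dy":0,"dz":0,"wx":0,"wy":0,"wz":0,"claw":100},{"dx":0,"dy":0,"dz":0,"wx":0,"wy":0,"wz":0,"claw":100},{"dx":0,"dy":0,"dz":0,"wx":0,"wy":0,"wz":0,"claw":100},{"dx":0,"dy":0,"dz":0,"wx":0,"wy":0,"wz":0,"claw":100}]' 20
python3 -m handwheel '[{"dx":0,"dy":0,"dz":-1,"wx":0,"wy":0,"wz":0,"claw":100},{"dx":0,"dy":0,"dz":-2,"wx":0,"wy":0,"wz":0,"claw":100},{"dx":0,"dy":0,"dz":-3,"wx":0,"wy":0,"wz":0,"claw":100},{"dx":0,"dy":0,"dz":-3,"wx":0,"wy":0,"wz":0,"claw":100},{"dx":0,"dy":0,"dz":-3,"wx":0,"wy":0,"wz":0,"claw":100},{"dx":0,"dy":0,"dz":-2,"wx":0,"wy":0,"wz":0,"claw":100},{"dx":0,"dy":0,"dz":0,"wx":0,"wy":0,"wz":0,"claw":100},{"dx":0,"dy":0,"dz":0,"wx":0,"wy":0,"wz":0,"claw":100}]'
python3 - <<'E'
from tip import *
cur()
f=optics.grab_frame("side");g=optics.grab_frame("top")
a=cv2.resize(f["frame"][130:280,210:340],None,fx=3,fy=3,interpolation=2);b=cv2.resize(g["frame"][130:280,160:290],None,fx=3,fy=3,interpolation=2)
cv2.imwrite("pics/s5.png",np.hstack([a,b]))
for n,q in (("tip shut",W(-.031,.001,.15)),("stud",W(.013,0,.279))): print(n,((proj(f,q)[0]-[210,130])*3).round())
for m in optics.masks_of("gate","side")[:1]: print(m["p"],m["rect"])
E
```

```text
clock: 11.85
position: [0.5638, 0.1159, 0.2303]
tool_rot: [-3.142, 0.21, 1.287]
force: [-0.0, 0.1, -0.3]
grip_width: 0.0855
finger_force: 0.0
clock: 12.85
position: [0.5718, 0.1437, 0.3669]
tool_rot: [-3.141, 0.21, 1.287]
force: [0.5, 0.1, 0.5]
grip_width: 0.0854
finger_force: 0.0
t 12.85 stand [0.0424 0.0005 0.3669] pitch 1.361 F [0.5 0.1 0.5] w 0.0854
tip shut [213. 195.]
stud [181.  62.]
0.71 [302.2, 244.7, 41.2, 30.4]
```

View pics/s5.png

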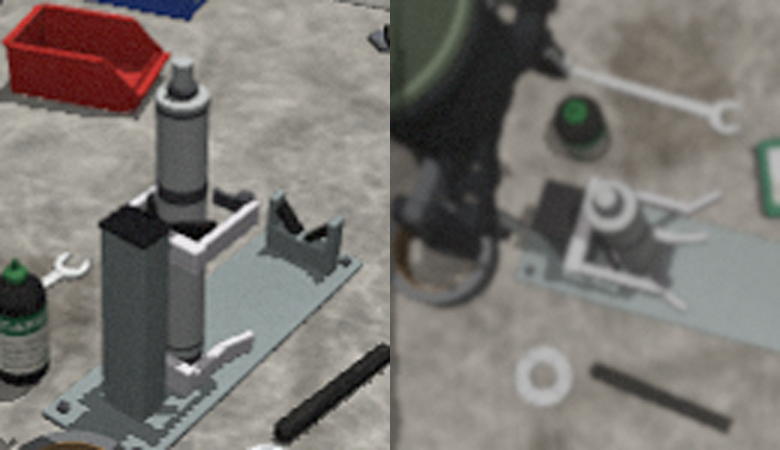

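The damper stands alone: its stud is at (181,62), as predicted. The gate flap at (215-250,190-205) is shut, the gripper is clear, and the bystanders are where they were. I hand the job in.

```bash
python3 -c "
from workcell import job_done
print(job_done())"
```

```text
the job is handed in; nothing more can be done
None
```

I handed the job in after about 13 s of robot time: the damper stands upright in the saddle with its foot in the cup, the gate looks shut behind it, the gripper is clear and the bystanders look unmoved in the last pictures; the judge's result was not shown.

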